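Restock the empty cells of a tin crate

TASK

Fill the two empty cells of the wooden crate with the two spare tins from the bench, standing upright on the crate's floor, caps up. The fallen tin must first be stood upright on the bench and let go there, then taken again another way and put in. Lower the tins in rather than dropping them, and leave the tins and the low pot already in the crate, and the other things on the bench, where they are.

Things in the scene. Friction and masses are not known exactly. Their poses are not given: they have to be found in the camera images.
- crate: fixed open wooden crate, 178 (x) by 258 mm (y), rim 124 mm above the bench, walls 9 mm. Six square cells 74 x 74 mm, two rows of three, pitch 80 mm; 6 mm dividers up to 104 mm, floor at 24 mm above the bench. Caps of tins stand above the rim. Two cells are empty, three hold tins, one a low pot; which is which changes. Origin: centre of its underside on the bench; z up
- cell0 (a point): centre of the floor of crate cell 0, at x = -40 mm, y = -80 mm, z = 24 mm in the crate's frame; its axes are the crate's
- cell1 (a point): centre of the floor of crate cell 1, at x = -40 mm, y = +0 mm, z = 24 mm in the crate's frame; its axes are the crate's
- cell2 (a point): centre of the floor of crate cell 2, at x = -40 mm, y = +80 mm, z = 24 mm in the crate's frame; its axes are the crate's
- cell3 (a point): centre of the floor of crate cell 3, at x = +40 mm, y = -80 mm, z = 24 mm in the crate's frame; its axes are the crate's
- cell4 (a point): centre of the floor of crate cell 4, at x = +40 mm, y = +0 mm, z = 24 mm in the crate's frame; its axes are the crate's
- cell5 (a point): centre of the floor of crate cell 5, at x = +40 mm, y = +80 mm, z = 24 mm in the crate's frame; its axes are the crate's
- tin0: a tin already standing in a cell of the crate; to be left there. Square steel tin, 60 x 60 mm, 105 mm tall, closed, about 0.35 kg (plus or minus a third), with a round black cap amid its top: 26 mm across, from 109 to 140 mm above the underside (30 mm collar below it). Origin: centre of the underside; z up its axis to the cap, x and y square to its sides
- tin1: a tin already standing in a cell of the crate; to be left there. Square steel tin, 60 x 60 mm, 105 mm tall, closed, about 0.35 kg (plus or minus a third), with a round black cap amid its top: 26 mm across, from 109 to 140 mm above the underside (30 mm collar below it). Origin: centre of the underside; z up its axis to the cap, x and y square to its sides
- tin2: a tin already standing in a cell of the crate; to be left there. Square steel tin, 60 x 60 mm, 105 mm tall, closed, about 0.35 kg (plus or minus a third), with a round black cap amid its top: 26 mm across, from 109 to 140 mm above the underside (30 mm collar below it). Origin: centre of the underside; z up its axis to the cap, x and y square to its sides
- paste_pot: low round metal pot with lid, 62 mm across and 48 mm high, standing in one cell of the crate (well below the rim, seen only from above): that cell is taken; leave it. Origin: centre of the underside, z up
- tin_standing: spare tin standing upright on the bench beside the crate. Square steel tin, 60 x 60 mm, 105 mm tall, closed, about 0.35 kg (plus or minus a third), with a round black cap amid its top: 26 mm across, from 109 to 140 mm above the underside (30 mm collar below it). Origin: centre of the underside; z up its axis to the cap, x and y square to its sides
- tin_fallen: spare tin lying on its side: axis level, 30 mm above the bench, cap towards +y within 0.6 rad. Square steel tin, 60 x 60 mm, 105 mm tall, closed, about 0.35 kg (plus or minus a third), with a round black cap amid its top: 26 mm across, from 109 to 140 mm above the underside (30 mm collar below it). Origin: centre of the underside; z up its axis to the cap, x and y square to its sides
- hammer: hand hammer lying on the bench to the right of the crate (-y), about 0.3 m long; leave it. Origin: about its middle, handle to its own -x
- brush: hand brush lying on the bench beyond the crate; leave it. Origin: about its middle, handle to its own -x
- sanding_block: wood and cork hand sanding block, 100 x 60 x 38 mm, on the far side of the bench; leave it. Origin: centre of the underside
There are look-alikes about, which are no part of the job. What is shaped like the tin_fallen but green is not meant.

How it is judged:
By the outcome, as a careful person would: the job done as asked, in the order asked, and still so for the second after the job is handed in, with the robot touching nothing.
It also fails if it takes over 72 s, if anything falls off the work surface, if the arm or the gripper's body presses on something with over 40 N, if the wrist force passes 120 N, or if a joint passes its speed limit or range.

ROBOT

A 7-joint arm with a two-finger parallel gripper is mounted at the origin on the work surface. World frame = base frame: x ahead of the robot, y to its left, z up, the work surface at z = 0. Lengths are in m, angles in rad, forces in N, time in s.
With the tool pointing down it reaches from about 0.425 to 0.925 m from the base axis. Payload 6.8 kg.
Tool frame: the origin (TCP) lies at the very end of the fingers, on their centre line; the grasp point (between the pads) lies 19 mm behind it; z points along the fingers, y is the line along which they close (so a half turn about z gives the same grasp; the last joint's range is limited). The gripper opens to 85 mm and grips with 20 to 120 N. Pads are 22 mm wide; open, the fingers measure 114 mm over their backs; the gripper's body (76 mm by 85 mm) begins 54 mm behind the grasp point. The pads swing forward as they close: fully open they stand 13 mm farther back than shut.
Start: joints at [-1.313, 0.477, 0.022, 1.555, -0.011, 1.109, -0.083], TCP at [0.241, 0.63, 0.231] pointing down, gripper open.
Joint ranges: [-2.96, 2.96], [-0.34, 2.1], [-1.41, 1.46], [0.24, 2.44], [-1.37, 4.51], [0.17, 1.92], [-2.96, 2.96]. Speed limits (rad/s): [2.39, 2.39, 3.14, 3.14, 3.14, 3.14, 3.14].

INTERFACE

Orientations are given as a rotation vector (axis times angle).
In Python, from bench import r gives the robot as it stands. The module is installed in compiled form; this text tells all that it offers.
- The arm moves only by the tool servo_tool, never from a script. Its argument "commands" is a list of rows, each a list of 7 numbers: the turn, a rotation vector about the world's x, y, z in degrees, then the shift along the world's x, y, z in mm, then the closure, from 0 (fully open) to 1 (shut). A call has 1 to 5 rows; each row is the pose to reach, as a shift and turn from the pose commanded when the call began; what a row does not reach only later rows make up. A row lasts 1/12 s, in which the tool goes at most 41.7 mm and 7.16 degrees, less where a joint would pass 70% of its speed; a pose out of reach is approached as far as the arm can. A call with a gripper value outside its range is refused whole. The fingers move at their own pace and stop on an object; "force" is the grip in N (left out, the last holds). Time passes only in rows, so rows that repeat a pose let the fingers close. It gives the time, the measured TCP pose, the force, the opening and the grip force at its end, in the units of the state.
- r.get_obs(): the state, without advancing time (a new reading comes with each control period).
- r.grab_frame(name): name is "scene" or "top" or "wrist"; returns (picture, depth): 480x640x3 uint8, blue, green, red; 480x640 float32, m along the optical axis (not along the pixel's ray), 0 where there is no reading.
- r.camera_info(name): a dict with "vertical_fov" (degrees; the focal length in pixels is half the picture's height over the tangent of half this angle, whatever the lens; pixels are square), "cx", "cy" (the principal point, pixels), "D" ([k1, k2, p1, p2, k3] as OpenCV has them; the pictures are not rectified), "cam_to_world" (4x4, takes a point from camera to world coordinates); the wrist camera has in their place "T_tool_cam" (4x4, takes a point from camera to tool coordinates, whose origin is the TCP and whose axes are the flange's). Camera axes: x right, y up, looking along -z (the intrinsics and any distortion apply to the point x, -y, -z); pixel columns grow to the right and rows downward; lengths in m; the calibration is good to about 2 mm. A picture is of the moment at which its call begins: read the wrist's pose just before it. camera_info takes no time and is no camera call.
- r.hand_in(): hands the job in; it is judged then, once.
The state is a dict: "clock": time; "joints": joint angles; "qvel": joint speeds; "tau": joint torques, N m; "tcp_pos": TCP position; "orientation": TCP orientation; "contact_force": force on the tool from outside, world axes, zero at the start; "moment": the same for the moment, N m; "grip_width": finger opening in m; "gripper_force": force on a finger pad.
Only numpy, scipy, OpenCV 4.12 (cv2) and the standard library are available. Lean on these libraries where they do the work, as an engineer would, in place of code of your own. Each camera call takes 0.05 s, during which the arm holds its last target. There are 200 camera calls.

## Working session

There is one attempt and no reset: what is moved stays moved. The work goes in short steps, Python scripts to look and compute and a tool call to move; the robot and the scene stay as the last step left them, time stands still between calls to the robot, and variables do not carry over. Pictures are saved under pics/ and viewed, at most 10 in all, crops included, and the job is handed in when it is done.

Besides the shell and the picture viewer there is one more tool, called after "Call:" as name(argument=value, ...) on one line, values as JSON. servo_tool: Moves the arm, as the interface text tells. Its arguments: {"type":"object","properties":{"commands":{"type":"array"},"force":{"type":"number"}},"required":["commands"]}

```bash
mkdir -p pics; cat > h.py <<'E'
import numpy as np, cv2, pickle
from scipy.spatial.transform import Rotation as R
from bench import r
def cap(name):
    o=r.get_obs(); i=r.camera_info(name); p,d=r.grab_frame(name)
    if 'cam_to_world' in i: T=np.array(i['cam_to_world'])
    else:
        W=np.eye(4); W[:3,:3]=R.from_rotvec(o['orientation']).as_matrix(); W[:3,3]=o['tcp_pos']; T=W@np.array(i['T_tool_cam'])
    return p,d,i,T
def cloud(d,i,T):
    f=240/np.tan(np.radians(i['vertical_fov'])/2); K=np.array([[f,0,i['cx']],[0,f,i['cy']],[0,0,1]])
    v,u=np.mgrid[:480,:640]; uv=np.stack([u,v],-1).reshape(-1,1,2).astype(float)
    n=cv2.undistortPoints(uv,K,np.array(i['D'],float)).reshape(480,640,2)
    P=np.stack([n[...,0]*d,-n[...,1]*d,-d],-1)@T[:3,:3].T+T[:3,3]; P[d==0]=np.nan
    return P
E
python3 - <<'E'
from h import *
o=r.get_obs(); print({k:np.round(v,3) for k,v in o.items()})
for n in('scene','top'):
    p,d,i,T=cap(n); cv2.imwrite(f'pics/{n}0.png',p); np.save(n+'.npy',cloud(d,i,T)); print(n,np.round(T,2).tolist(), i['D'])
print(r.camera_info('wrist'))
E
```

```text
{'clock': np.float64(0.0), 'joints': array([-1.313,  0.478,  0.022,  1.556, -0.012,  1.109, -0.083]), 'qvel': array([-0.   ,  0.001,  0.001,  0.   ,  0.002, -0.   , -0.   ]), 'tau': array([-0.0000e+00, -5.9644e+01,  1.6080e+00, -2.8121e+01,  1.2000e-02,
        9.0000e-03, -0.0000e+00]), 'tcp_pos': array([0.241, 0.63 , 0.23 ]), 'orientation': array([-5.710e-01, -3.089e+00,  3.000e-03]), 'contact_force': array([-1.587, -0.491,  0.308]), 'moment': array([ 0.016,  0.004, -0.001]), 'gripper_force': np.float64(0.0), 'grip_width': np.float64(0.085)}
scene [[0.51, -0.61, 0.61, 1.2], [0.86, 0.36, -0.35, -0.37], [-0.01, 0.71, 0.71, 0.75], [0.0, 0.0, 0.0, 1.0]] [0.00475235 0.         0.         0.         0.        ]
top [[-0.01, 0.99, -0.14, 0.39], [-1.0, -0.01, 0.01, -0.05], [0.01, 0.14, 0.99, 1.57], [0.0, 0.0, 0.0, 1.0]] [-0.05240756  0.          0.          0.          0.        ]
{'vertical_fov': 58.022277728105735, 'cx': 320.0270804924586, 'cy': 238.98842529878792, 'D': array([-0.04200253,  0.        ,  0.        ,  0.        ,  0.        ]), 'T_tool_cam': array([[-7.15155106e-04,  9.48424960e-01,  3.17000919e-01,
         8.00776716e-02],
       [ 9.99999560e-01,  4.85880140e-04,  8.02312938e-04,
        -2.99052013e-04],
       [ 6.06909166e-04,  3.17001354e-01, -9.48424891e-01,
        -1.42411353e-01],
       [ 0.00000000e+00,  0.00000000e+00,  0.00000000e+00,
         1.00000000e+00]])}
```

View pics/top0.png

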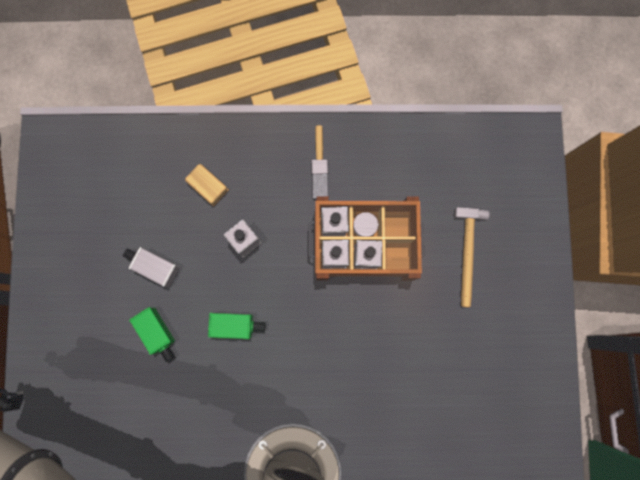

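View pics/scene0.png

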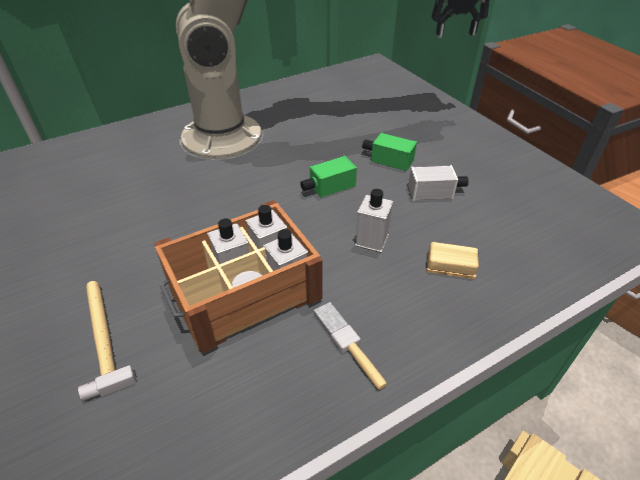

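The top view shows the empty cells at the crate's right (−y): cell0 near (400,260) and cell3 near (403,220). The standing tin is at (241,239). The fallen tin is at (152,267), with its cap at (129,254). The green tins are look-alikes.

```bash
cat > m.py <<'E'
from h import *
def rect(P,m,name):
    X=P[m][:,:2].astype(np.float32)
    (c,s,a)=cv2.minAreaRect(X*1000); print(name,len(X),'rect c',np.round(c,1),'size',np.round(s,1),'ang',round(a,1),'meanxy',np.round(X.mean(0)*1000,1),'z',np.round(np.nanmedian(P[m][:,2])*1000,1))
E
python3 - <<'E'
from m import *
P=np.load('top.npy'); v,u=np.mgrid[:480,:640]; z=P[...,2]
def box(a,b,c,d): return (u>=a)&(u<=c)&(v>=b)&(v<=d)
print('bench z',P[350,400,2],P[150,500,2],P[300,60,2])
rect(P,box(300,190,435,290)&(z>.112)&(z<.13),'rim')
rect(P,box(215,210,270,270)&(z>.09)&(z<.115),'stand top')
rect(P,box(215,210,270,270)&(z>.12)&(z<.15),'stand cap')
rect(P,box(115,240,185,295)&(z>.05)&(z<.07),'fall body')
rect(P,box(115,240,185,295)&(z>.02)&(z<.07),'fall all')
rect(P,box(115,240,140,270)&(z>.02)&(z<.049),'fall cap')
for n,(a,b) in dict(c0=(400,260),c3=(400,222),pot=(366,224),cap2=(336,219),cap1=(336,253),cap4=(370,253)).items(): print(n,np.round(P[b,a]*1000))
rect(P,box(180,160,230,205)&(z>.025)&(z<.05),'sand')
rect(P,box(205,310,270,345)&(z>.02)&(z<.07),'green')
rect(P,box(125,300,180,365)&(z>.02)&(z<.07),'green2')
E
```

```text
bench z 0.0006002690934059363 -0.0012666669220671167 0.003827004161205405
rim 2733 rect c [ 588.1 -191.7] size [257.3 203.4] ang 89.6 meanxy [ 582.1 -172.4] z 124.7
stand top 509 rect c [593.  125.2] size [61.5 61.2] ang 38.6 meanxy [591.6 124. ] z 104.0
stand cap 103 rect c [592.9 125.5] size [24.3 24.1] ang 45.8 meanxy [592.4 124.4] z 139.3
fall body 990 rect c [522.7 355. ] size [109.3  61.1] ang 63.6 meanxy [521.9 353.3] z 59.4
fall all 1176 rect c [530.3 369.6] size [143.4  61.1] ang 63.2 meanxy [524.1 356.9] z 58.5
fall cap 108 rect c [555.6 419.6] size [31.3 24.4] ang 64.7 meanxy [556.  419.9] z 39.9
c0 [ 539. -283.   19.]
c3 [ 638. -285.   26.]
pot [ 627. -191.   68.]
cap2 [ 624. -111.  166.]
cap1 [ 543. -110.  166.]
cap4 [ 542. -191.  164.]
sand 839 rect c [743.4 226.9] size [101.1  60.4] ang 47.0 meanxy [741.7 225.6] z 36.7
green 1166 rect c [371.6 139.4] size [140.7  60.4] ang 87.5 meanxy [372.1 146.1] z 58.8
green2 1286 rect c [347.9 346.6] size [141.4  62.5] ang 33.3 meanxy [355.1 348.1] z 58.4
```

Call:
servo_tool(commands=[[0, 0, -7, 28, -28, 0, 0], [0, 0, -14, 56, -56, 0, 0], [0, 0, -21, 84, -84, 0, 0], [0, 0, -28, 112, -112, 0, 0], [0, 0, -35, 140, -140, 0, 0]])

```text
clock: 0.52
tcp_pos: [0.3823, 0.4886, 0.231]
orientation: [-1.482, -2.77, 0.001]
contact_force: [1.0, 0.8, -0.7]
grip_width: 0.0852
gripper_force: 0.0
```

Call:
servo_tool(commands=[[0, 0, -7, 28, -27, 0, 0], [0, 0, -14, 56, -54, 0, 0], [0, 0, -21, 84, -81, 0, 0], [0, 0, -28, 112, -108, 0, 0], [0, 0, -35, 140, -135, 0, 0]])

```text
clock: 0.93
tcp_pos: [0.5223, 0.3538, 0.2311]
orientation: [-2.246, -2.196, 0.001]
contact_force: [-0.3, 0.4, -0.6]
grip_width: 0.0854
gripper_force: 0.0
```

Call:
servo_tool(commands=[[0, 0, -7, 0, 0, -5, 0], [0, 0, -14, 0, 0, -10, 0], [0, 0, -21, 0, 0, -15, 0], [0, 0, -25, 0, 0, -20, 0], [0, 0, -25, 0, 0, -20, 0]])

```text
clock: 1.35
tcp_pos: [0.5205, 0.355, 0.2097]
orientation: [2.665, 1.662, -0.004]
contact_force: [-0.5, -0.5, -0.6]
grip_width: 0.0853
gripper_force: 0.0
```

```bash
cat > st.py <<'E'
from h import *
def st():
    o=r.get_obs(); M=R.from_rotvec(o['orientation']).as_matrix()
    az=lambda k:np.round(np.degrees(np.arctan2(M[1,k],M[0,k])),1)
    print('t',round(float(o['clock']),2),'q',np.round(o['joints'],2),'tcp',np.round(np.array(o['tcp_pos'])*1000,1),'\nx',np.round(M[:,0],3),'y',np.round(M[:,1],3),'z',np.round(M[:,2],3),'azx',az(0),'azy',az(1),'F',np.round(o['contact_force'],1),'w',round(o['grip_width']*1000,1),'gf',np.round(o['gripper_force'],1))
E
python3 - <<'E'
from st import *; from m import rect
st(); p,d,i,T=cap('wrist'); cv2.imwrite('pics/w1.png',p); P=cloud(d,i,T); z=P[...,2]
x,y=P[...,0],P[...,1]; near=(abs(x-.53)<.13)&(abs(y-.36)<.13)
rect(P,near&(z>.055)&(z<.066),'body top'); rect(P,near&(z>.03)&(z<.049)&(y>.405),'cap')
print(np.nanmedian(z[near&(z<.02)]))
E
```

```text
t 1.35 q [-1.04  0.45  0.47  1.71 -0.23  1.03 -0.95] tcp [520.5 355.  209.7] 
x [ 0.44   0.898 -0.003] y [ 0.898 -0.44  -0.001] z [-0.002 -0.002 -1.   ] azx 63.9 azy -26.1 F [-0.5 -0.5 -0.6] w 85.3 gf 0.0
body top 13341 rect c [480.3 371.6] size [108.1 166.2] ang 69.1 meanxy [515.5 358.2] z 59.8
cap 1661 rect c [549.1 419.8] size [35.8 41.1] ang 63.5 meanxy [555.6 418.5] z 40.8
-0.0001615032228121649
```

View pics/w1.png

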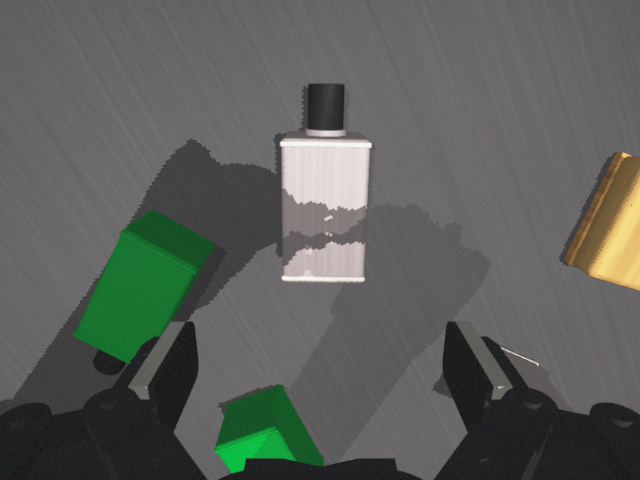

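The wrist view shows the fallen tin: body at u 281–370, v 135–280, cap at about (326,105). The green box is about 44 mm clear of it on the left.

```bash
python3 - <<'E'
from st import *; from m import rect
p,d,i,T=cap('wrist'); P=cloud(d,i,T); z=P[...,2]
v,u=np.mgrid[:480,:640]
m=(u>270)&(u<382)&(v>75)&(v<290)
rect(P,m&(z>.055)&(z<.066),'body top'); rect(P,m&(z>.03)&(z<.049)&(v<128),'cap'); rect(P,m&(v>80)&(v<128)&(z>.025),'cap')
E
```

```text
body top 12065 rect c [524.9 354.3] size [104.5  60.4] ang 63.2 meanxy [526.4 357.3] z 59.8
cap 1512 rect c [558.  418.9] size [29.2 24.3] ang 64.0 meanxy [557.9 419.3] z 40.7
cap 1519 rect c [557.6 418.8] size [29.8 25.3] ang 63.8 meanxy [557.9 419.3] z 40.7
```

Call:
servo_tool(commands=[[-6.26, 3.14, 0, 2, 3, -15, 0], [-12.5, 6.3, 0, 5, 6, -30, 0], [-18.8, 9.4, 0, 7, 9, -45, 0], [-25, 12.5, 0, 9, 12, -60, 0], [-31.3, 15.7, 0, 11, 14, -75, 0]])

```text
clock: 1.87
tcp_pos: [0.5329, 0.3709, 0.1369]
orientation: [2.31, 1.45, -0.738]
contact_force: [0.7, 1.0, 0.1]
grip_width: 0.0855
gripper_force: 0.0
```

Call:
servo_tool(commands=[[-4.5, 2.25, 0, 0, 0, -15, 0], [-8.9, 4.5, 0, 0, 0, -30, 0], [-8.9, 4.5, 0, 0, 0, -40, 0]])

```text
clock: 2.12
tcp_pos: [0.5304, 0.3703, 0.0899]
orientation: [2.181, 1.374, -0.927]
contact_force: [-0.4, 0.3, -2.5]
grip_width: 0.085
gripper_force: 0.0
```

```bash
python3 -c "
from st import *; st()"
```

```text
t 2.12 q [-1.05  1.07  0.48  1.16 -0.09  1.72 -1.06] tcp [530.4 370.3  89.9] 
x [ 0.297  0.635 -0.713] y [ 0.899 -0.437 -0.014] z [-0.321 -0.637 -0.701] azx 64.9 azy -25.9 F [-0.4  0.3 -2.5] w 85.0 gf 0.0
```

Call:
servo_tool(commands=[[0, 0, 0, 0, -1, -20, 0], [0, 0, 0, 1, -1, -40, 0], [0, 0, 0, 1, -1, -60, 0], [0, 0, 0, 1, -1, -71, 0], [0, 0, 0, 1, -1, -71, 0]])

```text
clock: 2.53
tcp_pos: [0.5321, 0.3674, 0.0229]
orientation: [2.19, 1.371, -0.919]
contact_force: [-0.2, -0.2, -1.5]
grip_width: 0.0855
gripper_force: 0.0
```

```bash
python3 - <<'E'
from st import *; st()
p,d,i,T=cap('scene'); cv2.imwrite('pics/s2.png',cv2.resize(p[80:300,280:560],None,fx=2.5,fy=2.5))
E
```

```text
t 2.53 q [-1.03  1.14  0.47  1.16 -0.11  1.64 -1.08] tcp [532.1 367.4  22.9] 
x [ 0.304  0.637 -0.709] y [ 0.897 -0.441 -0.011] z [-0.32  -0.632 -0.705] azx 64.5 azy -26.2 F [-0.2 -0.2 -1.5] w 85.5 gf 0.0
```

View pics/s2.png

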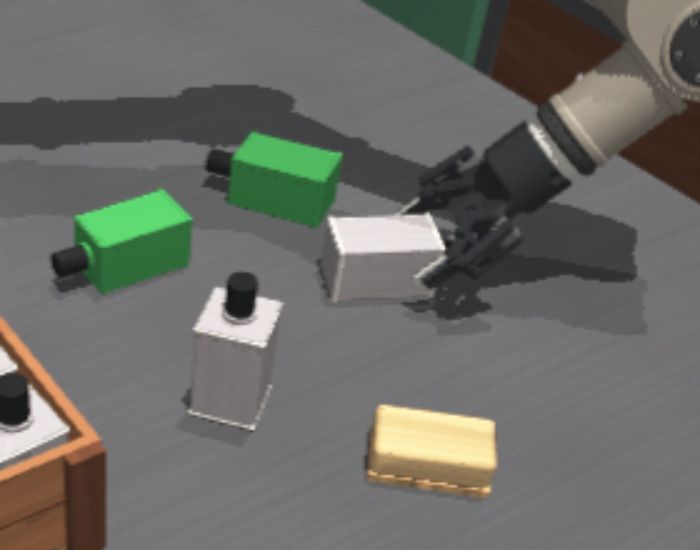

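Call:
servo_tool(commands=[[0, 0, 0, -1.5, -3, -4, 0], [0, 0, 0, -1.5, -3, -4, 0.3], [0, 0, 0, -1.5, -3, -4, 0.6], [0, 0, 0, -1.5, -3, -4, 0.6], [0, 0, 0, -1.5, -3, -4, 0.6]], force=80)

```text
clock: 3.0
tcp_pos: [0.5323, 0.3665, 0.0227]
orientation: [2.192, 1.372, -0.912]
contact_force: [-0.4, 3.0, 6.1]
grip_width: 0.0592
gripper_force: 86.6
```

Call:
servo_tool(commands=[[0, 0, 0, 0, 0, 0, 0.7], [0, 0, 0, 0, 0, 0, 0.7], [0, 0, 0, 0, 0, 5, 0.7], [0, 0, 0, 0, 0, 10, 0.7], [0, 0, 0, 0, 0, 20, 0.7]])

```text
clock: 3.42
tcp_pos: [0.5313, 0.3648, 0.0403]
orientation: [2.19, 1.37, -0.917]
contact_force: [-0.9, 0.0, -4.0]
grip_width: 0.0591
gripper_force: 86.1
```

```bash
python3 - <<'E'
from st import *; st()
p,d,i,T=cap('scene'); cv2.imwrite('pics/s3.png',cv2.resize(p[80:300,280:560],None,fx=2.5,fy=2.5))
E
```

```text
t 3.42 q [-1.04  1.11  0.47  1.17 -0.11  1.65 -1.07] tcp [531.3 364.8  40.3] 
x [ 0.305  0.637 -0.708] y [ 0.897 -0.441 -0.01 ] z [-0.319 -0.632 -0.706] azx 64.4 azy -26.2 F [-0.9  0.  -4. ] w 59.1 gf 86.1
```

Call:
servo_tool(commands=[[0, 0, 0, 15, 10, 25, 0.7], [6.26, -3.14, 0, 30, 20, 50, 0.7], [12.5, -6.3, 0, 45, 30, 75, 0.7], [18.8, -9.4, 0, 60, 40, 95, 0.7], [25, -12.5, 0, 75, 50, 110, 0.7]])

```text
clock: 3.88
tcp_pos: [0.6091, 0.4161, 0.1549]
orientation: [2.516, 1.573, -0.367]
contact_force: [-0.3, -0.4, -3.7]
grip_width: 0.0592
gripper_force: 87.9
```

Call:
servo_tool(commands=[[6.26, -3.14, 0, 10, 8, 0, 0.7], [12.5, -6.3, 0, 20, 15, 0, 0.7], [18.8, -9.4, 0, 30, 20, 0, 0.7], [25, -12.5, 0, 35, 25, 0, 0.7], [31.3, -15.7, 0, 35, 25, 0, 0.7]])

```text
clock: 4.3
tcp_pos: [0.6432, 0.4401, 0.153]
orientation: [-2.501, -1.565, -0.408]
contact_force: [0.2, 1.3, -4.4]
grip_width: 0.0593
gripper_force: 87.9
```

Call:
servo_tool(commands=[[6.26, -3.14, 0, 0, 0, 0, 0.7], [12.5, -6.3, 0, 0, 0, 0, 0.7], [18.8, -9.4, 0, 0, 0, 0, 0.7], [24.1, -12.1, 0, 0, 0, 0, 0.7], [24.1, -12.1, 0, 0, 0, 0, 0.7]])

```text
clock: 4.72
tcp_pos: [0.6409, 0.4396, 0.1478]
orientation: [-2.205, -1.385, -0.884]
contact_force: [-0.7, 0.2, -4.8]
grip_width: 0.0591
gripper_force: 87.9
```

```bash
python3 - <<'E'
from st import *; st()
p,d,i,T=cap('scene'); cv2.imwrite('pics/s4.png',cv2.resize(p[0:260,300:640],None,fx=2.2,fy=2.2))
E
```

```text
t 4.72 q [-0.18  0.6  -0.45  1.87 -1.11  0.2   0.11] tcp [640.9 439.6 147.8] 
x [0.313 0.654 0.689] y [ 0.9   -0.436  0.005] z [ 0.304  0.618 -0.725] azx 64.4 azy -25.9 F [-0.7  0.2 -4.8] w 59.1 gf 87.9
```

View pics/s4.png

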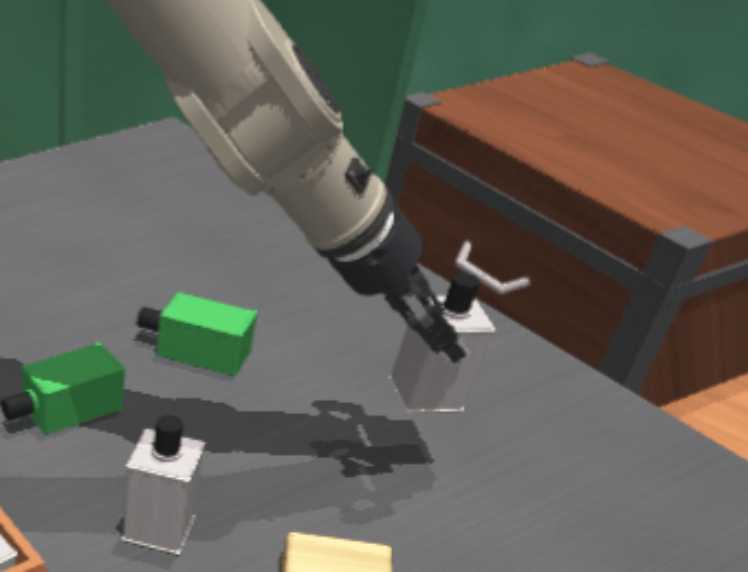

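Call:
servo_tool(commands=[[0.5, -0.2, 0, 8, 6, -20, 0.7], [1, -0.5, 0, 16, 12, -40, 0.7], [1.3, -0.7, 0, 24, 18, -55, 0.7], [1.3, -0.7, 0, 32, 24, -72, 0.7], [1.3, -0.7, 0, 32, 24, -72, 0.7]])

```text
clock: 5.18
tcp_pos: [0.6796, 0.4645, 0.0772]
orientation: [-2.188, -1.38, -0.886]
contact_force: [-0.1, -0.5, -4.5]
grip_width: 0.059
gripper_force: 87.8
```

```bash
python3 - <<'E'
from st import *; st()
p,d,i,T=cap('scene'); cv2.imwrite('pics/s5.png',p); P=cloud(d,i,T); np.save('s5.npy',P)
x,y,z=P[...,0],P[...,1],P[...,2]
# tin points: look for silver, near
n=(abs(x-.665)<.1)&(abs(y-.455)<.1)
print('min z near'); 
hsv=cv2.cvtColor(p,cv2.COLOR_BGR2HSV)
br=n&(hsv[...,2]>120)&(hsv[...,1]<60)&(z>.012)
Q=P[br]; print(len(Q),Q.min(0),Q.max(0))
v,u=np.where(br); print(u.min(),u.max(),v.min(),v.max())
# RANSAC planes
rng=np.random.default_rng(0)
for _ in range(3):
    best=None
    for k in range(400):
        a,b,c=Q[rng.choice(len(Q),3,False)]; nn=np.cross(b-a,c-a); l=np.linalg.norm(nn)
        if l<1e-7: continue
        nn/=l; inl=abs((Q-a)@nn)<.0012
        if best is None or inl.sum()>best.sum(): best=inl
    X=Q[best]; c=X.mean(0); nn=np.linalg.svd(X-c)[2][2]; print(best.sum(),'n',nn.round(3),'c',c.round(3)); Q=Q[~best]
    if len(Q)<50: break
E
```

```text
t 5.18 q [-0.2   0.76 -0.44  1.77 -1.36  0.17  0.43] tcp [679.6 464.5  77.2] 
x [0.31  0.646 0.697] y [ 0.903 -0.43  -0.003] z [ 0.298  0.631 -0.717] azx 64.4 azy -25.4 F [-0.1 -0.5 -4.5] w 59.0 gf 87.8
min z near
365 [0.62418783 0.35513666 0.01208244] [0.71858513 0.48925512 0.25343951]
484 536 119 216
116 n [0.033 0.018 0.999] c [0.69  0.46  0.113]
75 n [-0.911  0.413  0.024] c [0.709 0.457 0.071]
39 n [-0.905  0.424  0.031] c [0.711 0.456 0.072]
```

Call:
servo_tool(commands=[[0, 0, 0, 0, 0, -3, 0.7], [0, 0, 0, 0, 0, -6, 0.7], [0, 0, 0, 0, 0, -6, 0.7]])

```text
clock: 5.48
tcp_pos: [0.6797, 0.4657, 0.0767]
orientation: [-2.183, -1.382, -0.888]
contact_force: [0.2, -0.7, -3.9]
grip_width: 0.059
gripper_force: 87.9
```

Call:
servo_tool(commands=[[0, 0, 0, 0, 0, -2, 0.7], [0, 0, 0, 0, 0, -3, 0.7], [0, 0, 0, 0, 0, -3, 0.7]])

```text
clock: 5.73
tcp_pos: [0.6804, 0.4656, 0.074]
orientation: [-2.183, -1.382, -0.886]
contact_force: [-1.0, -0.3, -4.1]
grip_width: 0.0591
gripper_force: 87.9
```

Call:
servo_tool(commands=[[0, 0, -4, 8, 5, 0, 0.7], [0, 0, -8, 16, 10, 0, 0.7], [0, 0, -12, 24, 16, 0, 0.7], [0, 0, -15, 32, 21, 0, 0.7], [0, 0, -15, 32, 21, 0, 0.7]])

```text
clock: 6.15
tcp_pos: [0.7277, 0.496, 0.0941]
orientation: [-2.408, -1.136, -0.905]
contact_force: [-0.5, 1.6, -3.2]
grip_width: 0.0592
gripper_force: 88.4
```

```bash
python3 - <<'E'
from st import *; st()
E
```

```text
t 6.15 q [-0.52  0.73 -0.09  1.68 -1.37  0.17  0.04] tcp [727.7 496.   94.1] 
x [0.481 0.569 0.667] y [ 0.777 -0.628 -0.024] z [ 0.406  0.53  -0.745] azx 49.8 azy -39.0 F [-0.5  1.6 -3.2] w 59.2 gf 88.4
```

```bash
cat > kin.py <<'E'
from scipy.optimize import least_squares
from scipy.spatial.transform import Rotation as R
import numpy as np, itertools
lo=np.array([-2.96,-.34,-1.41,.24,-1.37,.17,-2.96]); hi=np.array([2.96,2.1,1.46,2.44,4.51,1.92,2.96])
D=[([-1.313,.478,.022,1.556,-.012,1.109,-.083],[.241,.63,.23],R.from_rotvec([-.571,-3.089,.003]).as_matrix())]
for q,t,x,y,z in [([-1.04,.45,.47,1.71,-.23,1.03,-.95],[520.5,355,209.7],[.44,.898,-.003],[.898,-.44,-.001],[-.002,-.002,-1]),
([-1.05,1.07,.48,1.16,-.09,1.72,-1.06],[530.4,370.3,89.9],[.297,.635,-.713],[.899,-.437,-.014],[-.321,-.637,-.701]),
([-1.03,1.14,.47,1.16,-.11,1.64,-1.08],[532.1,367.4,22.9],[.304,.637,-.709],[.897,-.441,-.011],[-.32,-.632,-.705]),
([-.18,.6,-.45,1.87,-1.11,.2,.11],[640.9,439.6,147.8],[.313,.654,.689],[.9,-.436,.005],[.304,.618,-.725]),
([-.2,.76,-.44,1.77,-1.36,.17,.43],[679.6,464.5,77.2],[.31,.646,.697],[.903,-.43,-.003],[.298,.631,-.717]),
([-.52,.73,-.09,1.68,-1.37,.17,.04],[727.7,496,94.1],[.481,.569,.667],[.777,-.628,-.024],[.406,.53,-.745])]:
    D.append((q,np.array(t)/1000,np.array([x,y,z]).T))
def fk(q,p,s):
    A=R.from_euler('z',s[0]*q[0]+p[0])*R.from_euler('y',q[1]); e=p[1]*np.array([0,0,1])+A.apply([p[5],0,p[2]])
    B=A*R.from_euler('z',s[1]*q[2])*R.from_euler('y',q[3]); w=e+B.apply([p[6],0,p[3]])
    C=B*R.from_euler('z',s[2]*q[4])*R.from_euler('y',q[5])
    t=w+C.apply([0,0,p[4]])
    return t,(C*R.from_euler('z',s[3]*q[6]+p[7])).as_matrix()
def fit():
    best=None
    for s in itertools.product([1,-1],repeat=4):
      for a in (0,1.57,3.14,-1.57):
        f=lambda p:np.concatenate([np.r_[(fk(q,p,s)[0]-t)*3,(fk(q,p,s)[1]-M).ravel()] for q,t,M in D])
        o=least_squares(f,[0,.35,.4,.4,.3,0,0,a],max_nfev=60)
        if best is None or o.cost<best[0]: best=(o.cost,o.x,s)
    return best
E
python3 - <<'E'
from kin import *; c,p,s=fit(); print(c,p.round(3).tolist(),s)
for q,t,M in D: print(np.round((fk(q,p,s)[0]-t)*1000))
np.savez('kin.npz',p=p,s=s)
E
```

```text
0.01630731831996195 [-0.067, 0.298, 0.517, 0.501, 0.305, -0.01, -0.003, 1.514] (-1, -1, -1, -1)
[-14.  10.   5.]
[-2.  4.  1.]
[-9.  8. -7.]
[-2.  2. -2.]
[-6. 13. -3.]
[-2.  9.  7.]
[-5. -9. -1.]
```

```bash
cat > scan.py <<'E'
from kin import *
k=np.load('kin.npz'); p,s=k['p'],k['s']
def ori(al,c=.70):
    z=np.array([np.cos(al)*(1-c*c)**.5,np.sin(al)*(1-c*c)**.5,-c]); y=np.array([np.sin(al),-np.cos(al),0]); return np.stack([np.cross(y,z),y,z],1)
def ik(t,M,q0,mar=.1):
    f=lambda q:np.r_[(fk(q,p,s)[0]-t)*5,(fk(q,p,s)[1]-M).ravel(),.01*(q-q0)]
    o=least_squares(f,np.clip(q0,lo+mar+.01,hi-mar-.01),bounds=(lo+mar,hi-mar),max_nfev=80)
    T,N=fk(o.x,p,s); return o.x,np.linalg.norm(T-t),np.linalg.norm(N-M)
if __name__=='__main__':
    seeds=[np.array([-.5,.7,0,1.7,j5,.4,0.]) for j5 in (-1.,1.,2.,3.)]
    for (x,y) in [(.56,.36),(.65,.42),(.6,.5)]:
        for rel in (-90,-60,-30,0,30,60):
            al=np.arctan2(y,x)+np.radians(rel); res=[]
            for q0 in seeds:
                q,a,b=ik(np.array([x,y,.066]),ori(al),q0)
                res.append((a+b,q))
            e,q=min(res,key=lambda r:r[0]); print(x,y,rel,round(e,3),q.round(2))
E
python3 scan.py
```

```text
0.56 0.36 -90 0.0 [-0.73  0.85 -0.32  1.61  1.03  1.31  2.14]
0.56 0.36 -60 0.0 [-0.81  0.7  -0.19  1.9   1.32  0.93  2.24]
0.56 0.36 -30 0.001 [-1.35  0.67  0.57  2.13  2.07  0.27  1.76]
0.56 0.36 0 0.0 [-0.8   0.55  0.18  2.22  3.29  0.43  1.3 ]
0.56 0.36 30 0.0 [-0.55  0.59  0.16  2.13  4.35  0.62  0.89]
0.56 0.36 60 0.0 [ 0.46  1.04 -1.04  1.91  0.12  0.43 -0.26]
0.65 0.42 -90 0.0 [-0.74  0.98 -0.29  1.31  1.02  1.38  2.3 ]
0.65 0.42 -60 0.0 [-0.77  0.82 -0.2   1.64  1.27  0.96  2.42]
0.65 0.42 -30 0.001 [-0.91  0.7   0.1   1.88  1.73  0.44  2.32]
0.65 0.42 0 0.0 [-0.94  0.69  0.36  1.98  3.61  0.33  0.89]
0.65 0.42 30 0.001 [ 0.35  1.11 -1.11  1.89  1.69  0.27 -2.21]
0.65 0.42 60 0.0 [-0.23  0.82 -0.18  1.64 -1.01  0.78  0.49]
0.6 0.5 -90 0.0 [-0.85  1.   -0.31  1.29  1.04  1.39  2.3 ]
0.6 0.5 -60 0.0 [-0.87  0.83 -0.23  1.62  1.29  0.98  2.43]
0.6 0.5 -30 0.001 [-0.97  0.7   0.03  1.87  1.73  0.47  2.36]
0.6 0.5 0 0.0 [-0.87  0.66  0.13  1.96  3.34  0.28  1.27]
0.6 0.5 30 0.001 [ 0.21  1.11 -1.11  1.87  1.66  0.27 -2.18]
0.6 0.5 60 0.0 [-0.33  0.83 -0.22  1.62 -0.98  0.76  0.47]
```

Call:
servo_tool(commands=[[0, 0, 7, -15, -15, 20, 0.7], [0, 0, 14, -30, -30, 40, 0.7], [0, 0, 21, -45, -45, 50, 0.7], [0, 0, 28, -60, -60, 50, 0.7], [0, 0, 35, -70, -70, 50, 0.7]])

```text
clock: 6.57
tcp_pos: [0.6582, 0.4158, 0.1418]
orientation: [-1.868, -1.73, -0.687]
contact_force: [0.6, 0.0, -5.0]
grip_width: 0.0596
gripper_force: 89.0
```

Call:
servo_tool(commands=[[0, 0, 5, -5, -5, 0, 0.7], [0, 0, 8, -8, -6, 0, 0.7], [0, 0, 8, -8, -6, 0, 0.7]])

```text
clock: 6.82
tcp_pos: [0.6522, 0.4109, 0.1404]
orientation: [-1.733, -1.836, -0.634]
contact_force: [1.2, 1.1, -4.1]
grip_width: 0.059
gripper_force: 89.0
```

```bash
cat > g.py <<'E'
from scan import ori
from st import *
def goal(t,al,c):
    o=r.get_obs(); M=R.from_rotvec(o['orientation'])
    print('need rotvec deg',np.degrees((R.from_matrix(ori(np.radians(al),c))*M.inv()).as_rotvec()).round(1),'shift',(np.array(t)-np.array(o['tcp_pos'])*1000).round(1))
E
python3 - <<'E'
from g import *; st(); goal([650,420,100],93,.70)
E
```

```text
t 6.82 q [-0.34  0.7  -0.04  1.61 -0.95  0.86  0.34] tcp [652.2 410.9 140.4] 
x [-0.035  0.747  0.663] y [ 0.998  0.066 -0.022] z [-0.061  0.661 -0.748] azx 92.7 azy 3.8 F [ 1.2  1.1 -4.1] w 59.0 gf 89.0
need rotvec deg [ 4.1 -1.  -0.8] shift [ -2.2   9.1 -40.4]
```

Joints are now comfortable. I'll correct the tilt and lower.

Call:
servo_tool(commands=[[2, -0.5, -0.4, 0, 0, -15, 0.7], [4, -1, -0.8, 0, 0, -30, 0.7], [4, -1, -0.8, 0, 0, -45, 0.7], [4, -1, -0.8, 0, 0, -55, 0.7], [4, -1, -0.8, 0, 0, -55, 0.7]])

```text
clock: 7.23
tcp_pos: [0.6494, 0.4127, 0.0828]
orientation: [-1.703, -1.79, -0.706]
contact_force: [0.6, 0.6, -4.6]
grip_width: 0.0593
gripper_force: 88.9
```

```bash
cat > tin.py <<'E'
from g import *
def planes(cx,cy,name='scene',n=3):
    p,d,i,T=cap(name); P=cloud(d,i,T); x,y,z=P[...,0],P[...,1],P[...,2]
    hsv=cv2.cvtColor(p,cv2.COLOR_BGR2HSV)
    Q=P[(abs(x-cx)<.07)&(abs(y-cy)<.07)&(z<.15)&(hsv[...,2]>110)&(hsv[...,1]<60)&(z>.012)]
    rng=np.random.default_rng(0)
    for _ in range(n):
        if len(Q)<40: break
        best=None
        for k in range(400):
            a,b,c=Q[rng.choice(len(Q),3,False)]; nn=np.cross(b-a,c-a); l=np.linalg.norm(nn)
            if l<1e-7: continue
            inl=abs((Q-a)@(nn/l))<.0012
            if best is None or inl.sum()>best.sum(): best=inl
        X=Q[best]; c=X.mean(0); nn=np.linalg.svd(X-c)[2][2]; nn*=np.sign(nn[np.argmax(abs(nn))]); print(best.sum(),'n',nn.round(3),'c',c.round(3)); Q=Q[~best]
    return p
E
python3 - <<'E'
from tin import *; st(); goal([650,420,100],93,.70); p=planes(.65,.41); cv2.imwrite('pics/s6.png',cv2.resize(p[0:260,300:640],None,fx=2.2,fy=2.2)); planes(.65,.41,'top')
E
```

```text
t 7.23 q [-0.27  0.78 -0.13  1.66 -1.07  0.78  0.53] tcp [649.4 412.7  82.8] 
x [-0.032  0.701  0.712] y [ 0.999  0.052 -0.006] z [-0.042  0.711 -0.702] azx 92.7 azy 3.0 F [ 0.6  0.6 -4.6] w 59.3 gf 88.9
need rotvec deg [ 0.2 -0.3 -0. ] shift [ 0.6  7.3 17.2]
98 n [ 0.997  0.068 -0.038] c [0.68  0.421 0.057]
59 n [0.042 0.027 0.999] c [0.669 0.421 0.118]
26 n [-0.067  0.961 -0.269] c [0.653 0.382 0.039]
127 n [ 0.059 -0.044  0.997] c [0.65  0.407 0.122]
86 n [ 0.027 -0.072  0.997] c [0.644 0.41  0.119]
79 n [ 0.046 -0.024  0.999] c [0.65  0.401 0.124]
```

View pics/s6.png

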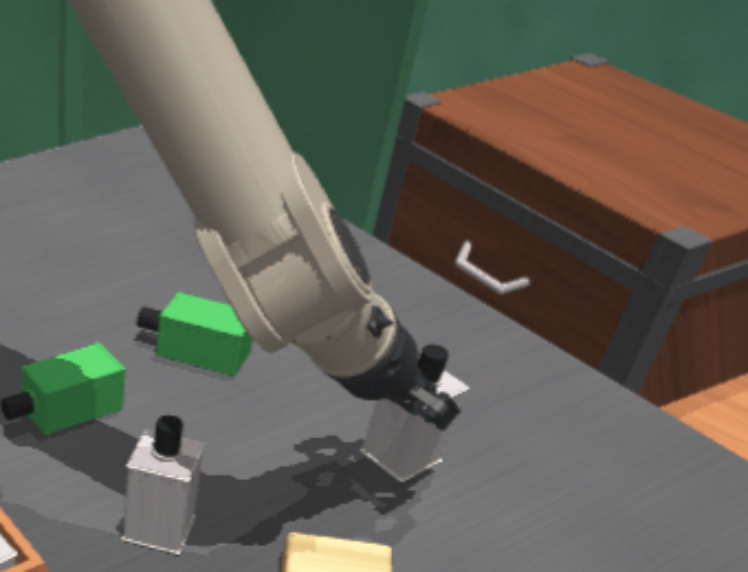

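Call:
servo_tool(commands=[[0, -1, 0, 0, 0, -5, 0.7], [0, -1, 0, 0, 0, -9, 0.7], [0, -1, 0, 0, 0, -11, 0.7], [0, -1, 0, 0, 0, -12, 0.7], [0, -1, 0, 0, 0, -12, 0.7]])

```text
clock: 7.75
tcp_pos: [0.6512, 0.4136, 0.0743]
orientation: [-1.7, -1.804, -0.729]
contact_force: [0.7, -1.2, -4.1]
grip_width: 0.0591
gripper_force: 88.9
```

Call:
servo_tool(commands=[[0, 0, 0, 0, 0, -1, 0.7], [0, 0, 0, 0, 0, -2, 0.7], [0, 0, 0, 0, 0, -2, 0.7]])

```text
clock: 8.0
tcp_pos: [0.6511, 0.4134, 0.0719]
orientation: [-1.7, -1.804, -0.729]
contact_force: [-0.5, 0.6, -3.4]
grip_width: 0.0594
gripper_force: 89.0
```

Call:
servo_tool(commands=[[0, 0, 0, 0, 0, -1, 0.7], [0, 0, 0, 0, 0, -2, 0.7], [0, 0, 0, 0, 0, -2, 0.7]])

```text
clock: 8.25
tcp_pos: [0.651, 0.4133, 0.0698]
orientation: [-1.7, -1.804, -0.729]
contact_force: [-0.8, -0.2, -3.4]
grip_width: 0.0591
gripper_force: 88.9
```

Call:
servo_tool(commands=[[0, 0, 0, 0, 0, -1, 0.7], [0, 0, 0, 0, 0, -2, 0.7], [0, 0, 0, 0, 0, -2, 0.7]])

```text
clock: 8.5
tcp_pos: [0.651, 0.4133, 0.0677]
orientation: [-1.7, -1.804, -0.729]
contact_force: [-0.0, -0.0, -3.2]
grip_width: 0.059
gripper_force: 88.9
```

Call:
servo_tool(commands=[[0, 0, 0, 0, 0, -1, 0.7], [0, 0, 0, 0, 0, -1.5, 0.7], [0, 0, 0, 0, 0, -1.5, 0.7]])

```text
clock: 8.75
tcp_pos: [0.6511, 0.4136, 0.0673]
orientation: [-1.699, -1.804, -0.73]
contact_force: [-2.1, -1.8, 1.1]
grip_width: 0.059
gripper_force: 89.6
```

Call:
servo_tool(commands=[[0, 0, 0, 0, 0, -0.5, 0.7], [0, 0, 0, 0, 0, -0.5, 0.5], [0, 0, 0, 0, 0, -0.5, 0.3], [0, 0, 0, 0, 0, -0.5, 0.1], [0, 0, 0, 0, 0, -0.5, 0]], force=30)

```text
clock: 9.17
tcp_pos: [0.6515, 0.4137, 0.0663]
orientation: [-1.7, -1.804, -0.73]
contact_force: [-0.1, -0.8, -0.8]
grip_width: 0.0813
gripper_force: 0.0
```

Call:
servo_tool(commands=[[0, 0, 0, 0, 0, 0, 0], [0, 0, 0, 0, 0, 0, 0]])

```text
clock: 9.33
tcp_pos: [0.6513, 0.4135, 0.066]
orientation: [-1.7, -1.804, -0.729]
contact_force: [0.1, -0.9, -0.5]
grip_width: 0.0851
gripper_force: 0.0
```

```bash
python3 - <<'E'
from tin import *; st(); p=planes(.65,.41); cv2.imwrite('pics/s7.png',cv2.resize(p[0:260,300:640],None,fx=2.2,fy=2.2)); planes(.65,.41,'top')
E
```

```text
t 9.33 q [-0.26  0.8  -0.15  1.67 -1.1   0.74  0.58] tcp [651.3 413.5  66. ] 
x [-0.048  0.7    0.713] y [0.999 0.052 0.016] z [-0.026  0.712 -0.701] azx 93.9 azy 3.0 F [ 0.1 -0.9 -0.5] w 85.1 gf 0.0
161 n [ 0.999  0.046 -0.   ] c [0.682 0.411 0.051]
58 n [-0.004 -0.003  1.   ] c [0.667 0.423 0.103]
26 n [ 0.998 -0.017  0.053] c [0.68  0.416 0.065]
143 n [ 0.006 -0.016  1.   ] c [0.649 0.404 0.104]
97 n [-0.002 -0.003  1.   ] c [0.646 0.407 0.102]
96 n [ 0.032 -0.014  0.999] c [0.65  0.404 0.107]
```

Call:
servo_tool(commands=[[0, 0, 0, 1, -14, 14, 0], [0, 0, 0, 2, -35, 35, 0], [0, 0, 0, 3, -60, 60, 0], [0, 0, 0, 4, -85, 85, 0], [-7, 0, 0, 4, -100, 110, 0]])

```text
clock: 9.85
tcp_pos: [0.6574, 0.2999, 0.1712]
orientation: [-1.799, -1.871, -0.623]
contact_force: [1.5, -3.2, -2.5]
grip_width: 0.0854
gripper_force: 0.0
```

Call:
servo_tool(commands=[[-7, 0, 0, 0, 0, 25, 0], [-14, 0, 0, 0, 0, 50, 0], [-21, 0, 0, 0, 0, 60, 0], [-28, 0, 0, 0, 10, 60, 0], [-35, 0, 0, 0, 20, 60, 0]])

```text
clock: 10.27
tcp_pos: [0.6568, 0.333, 0.24]
orientation: [-2.133, -2.234, -0.042]
contact_force: [0.9, 0.3, -1.3]
grip_width: 0.0854
gripper_force: 0.0
```

```bash
cat > top.py <<'E'
from g import *; from m import rect
def down(t,azy):
    o=r.get_obs(); M=R.from_rotvec(o['orientation']); a=np.radians(azy); y=np.array([np.cos(a),np.sin(a),0]); z=np.array([0,0,-1.])
    G=R.from_matrix(np.stack([np.cross(y,z),y,z],1)); print('need rotvec deg',np.degrees((G*M.inv()).as_rotvec()).round(1),'shift',(np.array(t)-np.array(o['tcp_pos'])*1000).round(1))
def look(cx,cy,save=None,z0=0):
    p,d,i,T=cap('wrist'); P=cloud(d,i,T); x,y,z=P[...,0],P[...,1],P[...,2]-z0
    n=(abs(x-cx)<.05)&(abs(y-cy)<.05)
    for nm,a,b in(('top',.098,.109),('cap',.135,.145)):
        m=n&(z>a)&(z<b)
        if m.sum()>20: rect(P,m,nm)
    if save: cv2.imwrite(save,p)
    return p,P
E
python3 - <<'E'
from top import *; st(); look(.65,.405,'pics/w8.png'); down([650,405,200],2.6)
E
```

```text
t 10.27 q [-0.72  0.59  0.31  1.4  -0.25  1.18 -0.32] tcp [656.8 333.  240. ] 
x [-0.046  0.997  0.057] y [ 0.999  0.047 -0.017] z [-0.02   0.057 -0.998] azx 92.6 azy 2.7 F [ 0.9  0.3 -1.3] w 85.4 gf 0.0
top 7703 rect c [652.3 405.2] size [61.2 61.6] ang 2.3 meanxy [652.5 406.2] z 104.6
cap 1676 rect c [652.3 405.6] size [24.5 25.3] ang 2.5 meanxy [652.3 405.5] z 139.8
need rotvec deg [-3.1 -1.3 -0.9] shift [ -2.4  59.6 -38.1]
```

Call:
servo_tool(commands=[[-1, -0.5, 0, -2, 30, -10, 0.3], [-2, -1, 0, -4.5, 60, -30, 0.3], [-3.1, -1.3, 0, -4.5, 72.5, -50, 0.3], [-3.1, -1.3, 0, -4.5, 72.5, -70, 0.3], [-3.1, -1.3, 0, -4.5, 72.5, -70, 0.3]])

```text
clock: 10.73
tcp_pos: [0.6466, 0.4074, 0.1602]
orientation: [-2.155, -2.272, 0.009]
contact_force: [-0.3, -0.9, -1.2]
grip_width: 0.0597
gripper_force: 0.0
```

```bash
python3 - <<'E'
from top import *; st(); down([652.3,405.5,111],2.5)
E
```

```text
t 10.73 q [-0.82  0.71  0.31  1.38 -0.23  1.1  -0.43] tcp [646.6 407.4 160.2] 
x [-0.053  0.999  0.003] y [ 0.999  0.053 -0.011] z [-0.011  0.002 -1.   ] azx 93.0 azy 3.0 F [-0.3 -0.9 -1.2] w 59.7 gf 0.0
need rotvec deg [-0.1 -0.6 -0.5] shift [  5.7  -1.9 -49.2]
```

Call:
servo_tool(commands=[[0, -0.6, -0.4, 5, -2, -15, 0.3], [0, -0.6, -0.4, 5, -2, -30, 0.3], [0, -0.6, -0.4, 5, -2, -44, 0.3], [0, -0.6, -0.4, 5, -2, -49, 0.3], [0, -0.6, -0.4, 5, -2, -49, 0.3]])

```text
clock: 11.15
tcp_pos: [0.6546, 0.4029, 0.1151]
orientation: [-2.175, -2.267, -0.009]
contact_force: [0.3, -0.4, 0.1]
grip_width: 0.0594
gripper_force: 0.0
```

```bash
python3 - <<'E'
from top import *; st(); down([652.3,405.5,111],2.5)
E
```

```text
t 11.15 q [-0.81  0.75  0.3   1.41 -0.24  1.01 -0.42] tcp [654.6 402.9 115.1] 
x [-0.041  0.999  0.004] y [0.999 0.041 0.004] z [ 0.004  0.004 -1.   ] azx 92.4 azy 2.4 F [ 0.3 -0.4  0.1] w 59.4 gf 0.0
need rotvec deg [-0.3  0.2  0.1] shift [-2.3  2.6 -4.1]
```

Call:
servo_tool(commands=[[0, 0, 0, -1.5, 2, -3, 0.3], [0, 0, 0, -1.5, 2, -4, 0.5], [0, 0, 0, -1.5, 2, -4, 0.8], [0, 0, 0, -1.5, 2, -4, 1], [0, 0, 0, -1.5, 2, -4, 1]], force=80)

```text
clock: 11.57
tcp_pos: [0.6539, 0.4064, 0.1139]
orientation: [2.174, 2.268, 0.015]
contact_force: [-1.7, 0.5, 3.1]
grip_width: 0.0238
gripper_force: 78.9
```

Call:
servo_tool(commands=[[0, 0, 0, 0, 0, 0, 1], [0, 0, 0, 0, 0, 0, 1], [0, 0, 0, 0, 0, 10, 1], [0, 0, 0, 0, 0, 30, 1], [0, 0, 0, 0, 0, 60, 1]])

```text
clock: 11.98
tcp_pos: [0.6522, 0.4043, 0.1696]
orientation: [2.175, 2.267, 0.003]
contact_force: [-1.0, 0.0, -4.1]
grip_width: 0.0234
gripper_force: 78.8
```

```bash
python3 - <<'E'
from top import *; st()
E
```

```text
t 11.98 q [-0.82  0.7   0.31  1.37 -0.23  1.11 -0.44] tcp [652.2 404.3 169.6] 
x [-0.042  0.999  0.001] y [0.999 0.042 0.001] z [ 0.001  0.001 -1.   ] azx 92.4 azy 2.4 F [-1.   0.  -4.1] w 23.4 gf 78.8
```

Call:
servo_tool(commands=[[0, 0, 0, 0, 0, 40, 1], [0, 0, 0, 0, -10, 80, 1], [0, 0, 0, 0, -40, 105, 1], [0, 0, 0, 0, -75, 120, 1], [0, 0, 0, 0, -112, 130, 1]])

```text
clock: 12.4
tcp_pos: [0.6547, 0.2935, 0.3056]
orientation: [2.171, 2.268, 0.02]
contact_force: [1.7, -0.1, -3.6]
grip_width: 0.0232
gripper_force: 79.0
```

Call:
servo_tool(commands=[[0, 0, 0, -2, -38, 0, 1], [0, 0, 0, -4, -76, 0, 1], [0, 0, 0, -6, -114, 0, 1], [0, 0, 0, -8, -152, 0, 1], [0, 0, 0, -10, -190, 0, 1]])

```text
clock: 12.82
tcp_pos: [0.6435, 0.1014, 0.3029]
orientation: [2.174, 2.266, 0.013]
contact_force: [0.2, -0.2, -3.4]
grip_width: 0.0233
gripper_force: 79.0
```

Call:
servo_tool(commands=[[0, 0, 0, -2, -38, 0, 1], [0, 0, 0, -4, -76, 0, 1], [0, 0, 0, -6, -114, 0, 1], [0, 0, 0, -8, -152, 0, 1], [0, 0, -2, -10, -190, 0, 1]])

```text
clock: 13.23
tcp_pos: [0.6333, -0.0885, 0.303]
orientation: [2.213, 2.228, 0.014]
contact_force: [0.3, 0.1, -4.2]
grip_width: 0.0235
gripper_force: 79.0
```

Call:
servo_tool(commands=[[0, 0, 0, -2, -38, 0, 1], [0, 0, 0, -4, -76, 0, 1], [0, 0, 0, -4, -114, 0, 1], [0, 0, 0, -4, -150, 0, 1], [0, 0, 0, -4, -150, 0, 1]])

```text
clock: 13.65
tcp_pos: [0.6266, -0.2477, 0.3033]
orientation: [2.224, 2.211, 0.004]
contact_force: [-1.0, -2.1, -2.9]
grip_width: 0.0239
gripper_force: 79.2
```

```bash
python3 - <<'E'
from top import *; st()
p,d,i,T=cap('wrist'); P=cloud(d,i,T); np.save('w9.npy',P); cv2.imwrite('pics/w9.png',p)
E
```

```text
t 13.65 q [-0.06  0.45  0.51  1.5  -0.23  1.24  0.47] tcp [ 626.6 -247.7  303.3] 
x [ 0.006  1.    -0.002] y [ 1.    -0.006  0.006] z [ 0.006 -0.002 -1.   ] azx 89.7 azy -0.3 F [-1.  -2.1 -2.9] w 23.9 gf 79.2
```

View pics/w9.png

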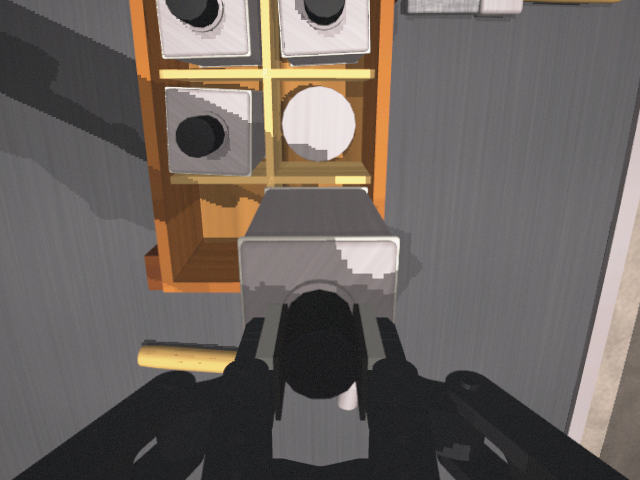

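The wrist view shows the held tin above the crate: the pot at (318,123), the divider cross at (268,180), and the empty cell0 at about (220,230).

```bash
python3 - <<'E'
from top import *
P=np.load('w9.npy'); v,u=np.mgrid[:480,:640]; z=P[...,2]
# rim x-edges per row
rim=(abs(z-.124)<.005)
for vv in (20,80,130,200):
    X=P[vv][rim[vv]][:,0]*1000; Y=np.nanmedian(P[vv][rim[vv]][:,1])*1000; X=np.sort(X); k=np.where(np.diff(X)>30)[0]
    print('row',vv,'y',round(Y),'groups',[ (round(g.min(),1),round(g.max(),1)) for g in np.split(X,k+1)])
m=rim&(v>280)&(u>150)&(u<240); print('end wall y',np.percentile(P[m][:,1],[1,50,99])*1000)
div=(abs(z-.104)<.005)
m=div&(abs(u-268)<20)&(v>90)&(v<165); print('long divider x',np.percentile(P[m][:,0],[2,50,98])*1000,m.sum())
for a,b in((55,95),(165,195)):
    m=div&(v>a)&(v<b)&(u>180)&(u<360)&(abs(u-268)>20); print('cross div y',np.percentile(P[m][:,1],[2,50,98])*1000,m.sum(), 'slope',np.polyfit(P[m][:,0],P[m][:,1],1)[0])
m=(u>278)&(u<360)&(v>80)&(v<165)&(abs(z-.072)<.006); rect(P,m,'pot')
m=(u>225)&(u<415)&(v>225)&(v<330)&(abs(z-.297)<.008); rect(P,m,'held top'); X=P[m]; print(np.percentile(X[:,0],[1,99])*1000,np.percentile(X[:,1],[99.5])*1000,'plane',np.polyfit(X[:,1],X[:,2],1)[0],np.polyfit(X[:,0],X[:,2],1)[0])
o=P[np.isfinite(z)&(u>230)&(u<420)&(v>195)&(v<235)]; 
E
```

```text
row 20 y -119 groups [(np.float64(501.7), np.float64(679.0))]
row 80 y -156 groups [(np.float64(501.4), np.float64(510.3)), (np.float64(669.5), np.float64(678.8))]
row 130 y -191 groups [(np.float64(500.2), np.float64(525.1)), (np.float64(564.0), np.float64(579.2)), (np.float64(669.2), np.float64(677.6))]
row 200 y -244 groups [(np.float64(500.0), np.float64(508.5)), (np.float64(668.6), np.float64(677.5))]
end wall y [-319.6629082  -314.66644731 -309.98156453]
long divider x [577.77924402 589.13459888 592.69840788] 771
cross div y [-154.66945384 -151.26373674 -140.59766714] 1311 slope -0.010839215207064164
cross div y [-234.71140911 -231.43554431 -228.34706999] 1095 slope -0.008375687831279418
pot 4282 rect c [ 627.9 -191.1] size [60.9 60.6] ang 42.8 meanxy [ 627.9 -190.6] z 71.8
held top 11248 rect c [ 627.1 -236.9] size [39.4 61.5] ang 89.9 meanxy [ 627.  -230.6] z 294.3
[597.30583294 656.92148531] [-217.5342075] plane -0.09384352237334621 -0.01283210530847843
```

```bash
cat > held.py <<'E'
from top import *
def held(v0=244,v1=285):
    o=r.get_obs(); p,d,i,T=cap('wrist'); P=cloud(d,i,T); v,u=np.mgrid[:480,:640]; z=P[...,2]
    m=(u>250)&(u<390)&(v>v0)&(v<v1)&np.isfinite(z)&(abs(z-(o['tcp_pos'][2]-.006))<.015); X=P[m]
    A=np.c_[X[:,:2]-X[:,:2].mean(0),np.ones(len(X))]; c=least=np.linalg.lstsq(A,X[:,2],rcond=None)[0]
    k=abs(A@c-X[:,2])<.002; c=np.linalg.lstsq(A[k],X[k,2],rcond=None)[0]; print('slope x,y deg',np.degrees(c[:2]).round(1),'z',round(c[2]*1000,1),'at y',X[:,1].mean().round(4),'n',k.sum())
    m=(v>215)&(v<v1)&(u>220)&(u<420)&(abs(z-(o['tcp_pos'][2]-.006))<.008); X=P[m]; print('x range',(np.percentile(X[:,0],[1,99])*1000).round(1),'y max',(np.percentile(X[:,1],99.5)*1000).round(1)); return p
E
python3 - <<'E'
from held import *; st(); held()
E
```

```text
t 13.7 q [-0.07  0.45  0.5   1.5  -0.23  1.24  0.46] tcp [ 627.6 -243.3  303. ] 
x [0.003 1.    0.002] y [ 1.    -0.003  0.006] z [ 0.006  0.002 -1.   ] azx 89.8 azy -0.2 F [ 0.6  0.6 -5. ] w 23.6 gf 79.2
slope x,y deg [-0.8 -0.6] z 294.2 at y -0.2234 n 5430
x range [598.6 657.9] y max -212.9
```

Call:
servo_tool(commands=[[0, 0, -0.4, 0.5, -15, -20, 1], [0, 0, -0.4, 0.5, -28, -40, 1], [0, 0, -0.4, 0.5, -28, -40, 1], [0, 0, -0.4, 0.5, -28, -40, 1]])

```text
clock: 14.08
tcp_pos: [0.6299, -0.2631, 0.2616]
orientation: [-2.22, -2.22, -0.012]
contact_force: [0.9, 0.4, -3.4]
grip_width: 0.0238
gripper_force: 79.4
```

```bash
python3 - <<'E'
from held import *; st(); held(); down([628,-272,262],-.6)
E
```

```text
t 14.08 q [-0.02  0.5   0.49  1.53 -0.26  1.18  0.51] tcp [ 629.9 -263.1  261.6] 
x [-0.     1.     0.007] y [1.    0.    0.004] z [ 0.004  0.007 -1.   ] azx 90.0 azy 0.0 F [ 0.9  0.4 -3.4] w 23.8 gf 79.4
slope x,y deg [-0.9 -0.4] z 253.0 at y -0.2431 n 5426
x range [600.7 660. ] y max -232.7
need rotvec deg [-0.4  0.4 -0.7] shift [-2.9 -9.3 -1. ]
```

Call:
servo_tool(commands=[[0, 0, -0.6, -1.6, -9, -10, 1], [0, 0, -0.6, -1.6, -9, -15, 1], [0, 0, -0.6, -1.6, -9, -15, 1]])

```text
clock: 14.38
tcp_pos: [0.6283, -0.273, 0.247]
orientation: [-2.233, -2.209, -0.013]
contact_force: [-1.1, 0.1, -4.6]
grip_width: 0.0238
gripper_force: 79.5
```

```bash
python3 - <<'E'
from held import *; st(); held(); down([628.3,-272,138],-.6)
E
```

```text
t 14.38 q [-0.01  0.51  0.49  1.54 -0.26  1.15  0.52] tcp [ 628.3 -273.   247. ] 
x [0.011 1.    0.006] y [ 1.    -0.011  0.006] z [ 0.006  0.006 -1.   ] azx 89.4 azy -0.6 F [-1.1  0.1 -4.6] w 23.8 gf 79.5
slope x,y deg [-0.8 -0.3] z 238.3 at y -0.2531 n 5424
x range [599.3 658.6] y max -242.6
need rotvec deg [-0.4  0.4  0. ] shift [  -0.3    0.8 -109.5]
```

Call:
servo_tool(commands=[[0, 0, 0, 0, 0.8, -12, 1], [0, 0, 0, 0, 0.8, -24, 1], [0, 0, 0, 0, 0.8, -36, 1], [0, 0, 0, 0, 0.8, -48, 1], [0, 0, 0, 0, 0.8, -48, 1]])

```text
clock: 14.85
tcp_pos: [0.6272, -0.2711, 0.196]
orientation: [-2.23, -2.207, -0.011]
contact_force: [-0.8, 1.1, -3.5]
grip_width: 0.0239
gripper_force: 79.4
```

```bash
python3 - <<'E'
from held import *; st(); held(); down([628.3,-272,138],-.6)
E
```

```text
t 14.85 q [ 0.    0.56  0.47  1.59 -0.29  1.06  0.54] tcp [ 627.2 -271.1  196. ] 
x [0.01  1.    0.008] y [ 1.    -0.01   0.002] z [ 0.002  0.008 -1.   ] azx 89.4 azy -0.6 F [-0.8  1.1 -3.5] w 23.9 gf 79.4
slope x,y deg [-1.  -0.3] z 187.3 at y -0.2511 n 5426
x range [598.2 657.6] y max -240.5
need rotvec deg [-0.4  0.2 -0. ] shift [  0.5  -0.4 -59.6]
```

Call:
servo_tool(commands=[[0, 0, 0, 0.7, -0.7, -12, 1], [0, 0, 0, 0.7, -0.7, -24, 1], [0, 0, 0, 0.7, -0.7, -36, 1], [0, 0, 0, 0.7, -0.7, -48, 1], [0, 0, 0, 0.7, -0.7, -52, 1]])

```text
clock: 15.32
tcp_pos: [0.6284, -0.2722, 0.145]
orientation: [-2.231, -2.208, -0.012]
contact_force: [0.2, 0.3, -4.5]
grip_width: 0.024
gripper_force: 79.5
```

Call:
servo_tool(commands=[[0, 0, 0, 0, 0, -1, 1], [0, 0, 0, 0, 0, -2, 1], [0, 0, 0, 0, 0, -3, 1], [0, 0, 0, 0, 0, -3, 1]])

```text
clock: 15.65
tcp_pos: [0.6301, -0.2732, 0.1456]
orientation: [2.232, 2.208, 0.015]
contact_force: [-0.1, -0.1, -3.1]
grip_width: 0.0241
gripper_force: 79.5
```

Call:
servo_tool(commands=[[0, 0, 0, 0, 0, -1, 1], [0, 0, 0, 0, 0, -2, 1], [0, 0, 0, 0, 0, -2, 1]])

```text
clock: 15.9
tcp_pos: [0.6297, -0.2729, 0.1431]
orientation: [2.232, 2.209, 0.015]
contact_force: [-0.4, 0.0, -3.0]
grip_width: 0.0241
gripper_force: 79.5
```

Call:
servo_tool(commands=[[0, 0, 0, 0, 0, -1, 1], [0, 0, 0, 0, 0, -2, 1], [0, 0, 0, 0, 0, -2, 1]])

```text
clock: 16.15
tcp_pos: [0.6296, -0.2729, 0.1408]
orientation: [2.232, 2.209, 0.014]
contact_force: [-0.6, -0.3, -4.1]
grip_width: 0.0237
gripper_force: 79.5
```

Call:
servo_tool(commands=[[0, 0, 0, 0, 0, -1, 1], [0, 0, 0, 0, 0, -2, 1], [0, 0, 0, 0, 0, -2, 1]])

```text
clock: 16.4
tcp_pos: [0.6296, -0.2729, 0.1388]
orientation: [2.232, 2.209, 0.014]
contact_force: [0.9, 0.1, -3.7]
grip_width: 0.0235
gripper_force: 79.5
```

Call:
servo_tool(commands=[[0, 0, 0, 0, 0, -1, 1], [0, 0, 0, 0, 0, -1.5, 1], [0, 0, 0, 0, 0, -1.5, 1]])

```text
clock: 16.65
tcp_pos: [0.6298, -0.2731, 0.1378]
orientation: [2.232, 2.209, 0.015]
contact_force: [-1.8, 0.3, -0.4]
grip_width: 0.0234
gripper_force: 80.2
```

Call:
servo_tool(commands=[[0, 0, 0, 0, 0, -0.5, 0.8], [0, 0, 0, 0, 0, -0.5, 0.5], [0, 0, 0, 0, 0, -0.5, 0.4], [0, 0, 0, 0, 0, -0.5, 0.4], [0, 0, 0, 0, 0, 0, 0.4]], force=30)

```text
clock: 17.07
tcp_pos: [0.63, -0.273, 0.1377]
orientation: [2.232, 2.209, 0.015]
contact_force: [0.1, -0.6, 0.6]
grip_width: 0.0514
gripper_force: 0.0
```

Call:
servo_tool(commands=[[0, 0, 0, 0, 0, 10, 0.4], [0, 0, 0, 0, 0, 30, 0.4], [0, 0, 0, 0, 0, 60, 0.4], [0, 0, 0, 0, 0, 95, 0.4], [0, 0, 0, 0, 0, 130, 0.4]])

```text
clock: 17.48
tcp_pos: [0.6293, -0.273, 0.2695]
orientation: [2.233, 2.209, 0.014]
contact_force: [1.2, -0.5, -0.2]
grip_width: 0.0509
gripper_force: 0.0
```

```bash
python3 - <<'E'
from held import *; st(); look(.63,-.273,'pics/w10.png',.024)
E
```

```text
t 17.48 q [-0.01  0.5   0.5   1.51 -0.26  1.19  0.52] tcp [ 629.3 -273.   269.5] 
x [0.011 1.    0.006] y [ 1.    -0.011  0.007] z [ 0.007  0.006 -1.   ] azx 89.4 azy -0.6 F [ 1.2 -0.5 -0.2] w 50.9 gf 0.0
top 9158 rect c [ 630.  -272.1] size [99.9 97.6] ang 0.0 meanxy [ 637.7 -277.5] z 127.9
cap 1391 rect c [ 629.  -273.2] size [24.9 25.3] ang 0.3 meanxy [ 629.1 -272.7] z 163.7
```

View pics/w10.png

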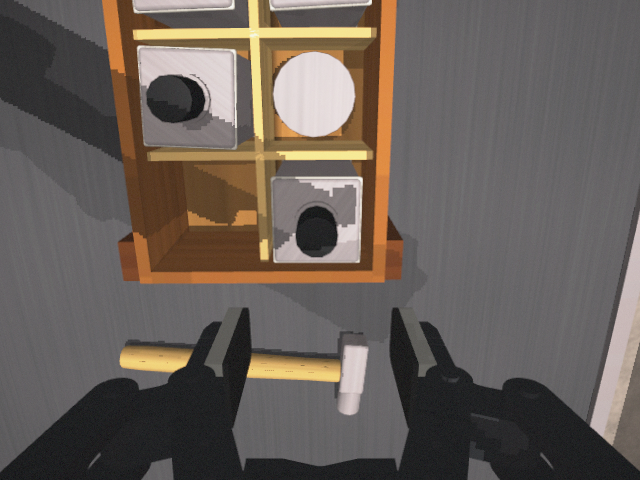

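Cell3 is filled: the tin is upright, with its cap at (316,230), and cell0 is empty at (200,200). Next is the standing tin.

Call:
servo_tool(commands=[[0, 0, 4, -3, 38, 0, 0.3], [0, 0, 8, -6, 76, 0, 0.3], [0, 0, 12, -9, 114, 0, 0.3], [0, 0, 16, -12, 152, 0, 0.3], [0, 0, 20, -16, 190, 0, 0.3]])

```text
clock: 17.95
tcp_pos: [0.6136, -0.0814, 0.2684]
orientation: [1.811, 2.566, 0.016]
contact_force: [1.4, -0.5, 1.0]
grip_width: 0.0594
gripper_force: 0.0
```

Call:
servo_tool(commands=[[0, 0, 4, -4, 38, -6, 0.3], [0, 0, 8, -8, 76, -12, 0.3], [0, 0, 12, -12, 114, -18, 0.3], [0, 0, 16, -16, 152, -24, 0.3], [0, 0, 19, -20, 190, -30, 0.3]])

```text
clock: 18.37
tcp_pos: [0.5936, 0.1087, 0.2383]
orientation: [-1.362, -2.83, -0.016]
contact_force: [0.6, 0.3, -0.6]
grip_width: 0.0597
gripper_force: 0.0
```

Call:
servo_tool(commands=[[0, 0, 0, 0, 18, 0, 0.3], [0, 0, 0, 0, 18, 0, 0.3]])

```text
clock: 18.53
tcp_pos: [0.5928, 0.1319, 0.2376]
orientation: [-1.353, -2.831, -0.018]
contact_force: [-0.1, 0.4, 1.1]
grip_width: 0.06
gripper_force: 0.0
```

```bash
python3 - <<'E'
from held import *; st(); look(.593,.125); down([593,125,240],38.6)
E
```

```text
t 18.53 q [-0.5   0.36  0.24  1.73 -0.11  1.05  0.46] tcp [592.8 131.9 237.6] 
x [-0.628  0.778  0.008] y [0.778 0.628 0.009] z [ 0.002  0.012 -1.   ] azx 128.9 azy 38.9 F [-0.1  0.4  1.1] w 60.0 gf 0.0
top 5900 rect c [595.2 123.7] size [61.6 61.4] ang 38.8 meanxy [592.3 127.5] z 104.6
cap 1437 rect c [594.9 124.1] size [25.3 25.3] ang 77.8 meanxy [594.5 124.7] z 139.7
need rotvec deg [-0.6  0.1 -0.1] shift [-0.4 -3.3  2.1]
```

Call:
servo_tool(commands=[[-0.6, 0, -0.2, 1.9, -7.5, -25, 0.3], [-0.6, 0, -0.2, 1.9, -7.5, -50, 0.3], [-0.6, 0, -0.2, 1.9, -7.5, -75, 0.3], [-0.6, 0, -0.2, 1.9, -7.5, -78, 0.3], [-0.6, 0, -0.2, 1.9, -7.5, -78, 0.3]])

```text
clock: 19.0
tcp_pos: [0.595, 0.1157, 0.1588]
orientation: [1.375, 2.824, -0.005]
contact_force: [0.2, 0.3, 0.9]
grip_width: 0.06
gripper_force: 0.0
```

```bash
python3 - <<'E'
from held import *; st(); down([594.7,124.2,111.5],38.7)
E
```

```text
t 19.0 q [-0.48  0.45  0.24  1.81 -0.13  0.9   0.48] tcp [595.  115.7 158.8] 
x [-0.617  0.787 -0.002] y [ 0.787  0.617 -0.002] z [-0.    -0.003 -1.   ] azx 128.1 azy 38.1 F [0.2 0.3 0.9] w 60.0 gf 0.0
need rotvec deg [ 0.2 -0.   0.6] shift [ -0.3   8.5 -47.3]
```

Call:
servo_tool(commands=[[0, 0, 0.5, 0, 8, 0, 0.3], [0, 0, 0.5, 0, 8, -8, 0.3], [0, 0, 0.5, 0, 8, -10, 0.3]])

```text
clock: 19.25
tcp_pos: [0.5962, 0.1265, 0.1502]
orientation: [1.356, 2.83, 0.002]
contact_force: [-0.1, -0.2, -0.4]
grip_width: 0.0598
gripper_force: 0.0
```

```bash
python3 - <<'E'
from held import *; st(); down([594.7,124.2,111.5],38.7)
E
```

```text
t 19.25 q [-0.49  0.46  0.23  1.81 -0.13  0.88  0.48] tcp [596.2 126.5 150.2] 
x [-0.626  0.78  -0.003] y [0.78  0.626 0.003] z [ 0.004 -0.    -1.   ] azx 128.8 azy 38.8 F [-0.1 -0.2 -0.4] w 59.8 gf 0.0
need rotvec deg [ 0.   0.2 -0.1] shift [ -1.5  -2.3 -38.7]
```

Call:
servo_tool(commands=[[0, 0, 0, -1.5, -2, -12, 0.3], [0, 0, 0, -1.5, -2, -24, 0.3], [0, 0, 0, -1.5, -2, -34, 0.3], [0, 0, 0, -1.5, -2, -38, 0.3], [0, 0, 0, -1.5, -2, -38, 0.3]])

```text
clock: 19.67
tcp_pos: [0.5933, 0.1234, 0.1102]
orientation: [1.359, 2.831, -0.003]
contact_force: [-1.0, 0.9, 0.7]
grip_width: 0.0598
gripper_force: 0.0
```

```bash
python3 - <<'E'
from held import *; st(); down([594.7,124.2,111.5],38.7)
E
```

```text
t 19.67 q [-0.47  0.51  0.22  1.84 -0.14  0.81  0.49] tcp [593.3 123.4 110.2] 
x [-0.625  0.78  -0.002] y [ 0.78   0.625 -0.002] z [-0.    -0.002 -1.   ] azx 128.7 azy 38.7 F [-1.   0.9  0.7] w 59.8 gf 0.0
need rotvec deg [ 0.1 -0.  -0. ] shift [1.4 0.8 1.3]
```

Call:
servo_tool(commands=[[0, 0, 0, 1, 0.7, 1.5, 0.3], [0, 0, 0, 1, 0.7, 1.5, 0.5], [0, 0, 0, 1, 0.7, 1.5, 0.8], [0, 0, 0, 1, 0.7, 1.5, 1], [0, 0, 0, 1, 0.7, 1.5, 1]], force=80)

```text
clock: 20.08
tcp_pos: [0.5954, 0.1242, 0.1139]
orientation: [1.359, 2.829, 0.0]
contact_force: [-1.8, -0.2, 4.9]
grip_width: 0.0242
gripper_force: 78.4
```

Call:
servo_tool(commands=[[0, 0, 0, 0, 0, 0, 1], [0, 0, 0, 0, 0, 0, 1], [0, 0, 0, 0, 0, 10, 1], [0, 0, 0, 0, 0, 30, 1], [0, 0, 0, 0, 0, 60, 1]])

```text
clock: 20.5
tcp_pos: [0.5928, 0.1238, 0.1714]
orientation: [-1.359, -2.831, 0.007]
contact_force: [0.0, 0.1, -2.7]
grip_width: 0.0238
gripper_force: 78.8
```

Call:
servo_tool(commands=[[0, 0, 0, 0, 0, 40, 1], [0, 0, 0, 0, 0, 80, 1], [0, 0, -2, -2, -10, 110, 1], [0, 0, -6, -4, -35, 125, 1], [0, 0, -10, -6, -65, 130, 1]])

```text
clock: 20.92
tcp_pos: [0.5903, 0.0611, 0.3071]
orientation: [1.597, 2.699, 0.007]
contact_force: [0.4, -0.5, -2.9]
grip_width: 0.0238
gripper_force: 79.1
```

Call:
servo_tool(commands=[[0, 0, -4, -4, -34, 0, 1], [0, 0, -8, -8, -68, 0, 1], [0, 0, -12, -12, -102, 0, 1], [0, 0, -15, -16, -136, 0, 1], [0, 0, -18, -20, -170, 0, 1]])

```text
clock: 21.33
tcp_pos: [0.5682, -0.1123, 0.3033]
orientation: [2.006, 2.415, -0.001]
contact_force: [0.2, -0.5, -1.7]
grip_width: 0.0234
gripper_force: 79.1
```

Call:
servo_tool(commands=[[0, 0, -4, -4, -34, 0, 1], [0, 0, -8, -8, -68, 0, 1], [0, 0, -11, -12, -102, 0, 1], [0, 0, -11, -16, -130, 0, 1], [0, 0, -11, -20, -140, 0, 1]])

```text
clock: 21.75
tcp_pos: [0.5471, -0.2562, 0.3035]
orientation: [2.231, 2.206, -0.005]
contact_force: [-0.5, -0.9, -2.8]
grip_width: 0.0239
gripper_force: 79.0
```

```bash
python3 - <<'E'
from held import *; st(); held(); down([548.5,-271,262],-.6)
E
```

```text
t 21.75 q [-0.09  0.33  0.55  1.68 -0.18  1.19  0.49] tcp [ 547.1 -256.2  303.5] 
x [ 0.011  1.    -0.005] y [ 1.    -0.011  0.   ] z [ 0.    -0.005 -1.   ] azx 89.3 azy -0.7 F [-0.5 -0.9 -2.8] w 23.9 gf 79.0
slope x,y deg [-0.3 -0.2] z 294.4 at y -0.2363 n 5320
x range [518.5 577.9] y max -224.8
need rotvec deg [ 0.3 -0.   0.1] shift [  2.2 -14.5 -41.4]
```

Call:
servo_tool(commands=[[0, 0, 0, 0.5, -8, -20, 1], [0, 0, 0, 0.5, -16, -40, 1], [0, 0, 0, 0.5, -16, -57, 1], [0, 0, 0, 0.5, -16, -57, 1], [0, 0, 0, 0.5, -16, -57, 1]])

```text
clock: 22.22
tcp_pos: [0.5493, -0.2653, 0.2455]
orientation: [-2.226, -2.217, 0.003]
contact_force: [-0.1, 0.4, -2.2]
grip_width: 0.0238
gripper_force: 78.9
```

```bash
python3 - <<'E'
from held import *; st(); held(); down([548.5,-271,138],-.6)
E
```

```text
t 22.22 q [-0.05  0.39  0.53  1.73 -0.22  1.08  0.54] tcp [ 549.3 -265.3  245.5] 
x [ 0.004  1.    -0.001] y [ 1.    -0.004 -0.001] z [-0.001 -0.001 -1.   ] azx 89.8 azy -0.2 F [-0.1  0.4 -2.2] w 23.8 gf 78.9
slope x,y deg [-0.4 -0.1] z 236.5 at y -0.2455 n 5317
x range [520.6 579.9] y max -234.0
need rotvec deg [ 0.1  0.  -0.4] shift [  -1.6   -5.2 -108.6]
```

Call:
servo_tool(commands=[[0, 0, -0.4, -1.6, -6.5, 0, 1], [0, 0, -0.4, -1.6, -6.5, -3, 1], [0, 0, -0.4, -1.6, -6.5, -3, 1]])

```text
clock: 22.52
tcp_pos: [0.548, -0.2739, 0.2436]
orientation: [2.234, 2.205, -0.001]
contact_force: [-0.7, -0.3, -3.0]
grip_width: 0.0237
gripper_force: 78.9
```

```bash
python3 - <<'E'
from held import *; st(); held(); down([548.5,-271,138],-.6)
E
```

```text
t 22.52 q [-0.04  0.39  0.53  1.73 -0.22  1.08  0.55] tcp [ 548.  -273.9  243.6] 
x [ 0.013  1.    -0.003] y [ 1.    -0.013  0.002] z [ 0.002 -0.003 -1.   ] azx 89.3 azy -0.7 F [-0.7 -0.3 -3. ] w 23.7 gf 78.9
slope x,y deg [-0.2  0. ] z 234.6 at y -0.254 n 5333
x range [519.5 578.9] y max -242.4
need rotvec deg [0.1 0.1 0.1] shift [   0.4    2.5 -105.5]
```

Call:
servo_tool(commands=[[0, 0, 0, 0, 1.5, -12, 1], [0, 0, 0, 0, 1.5, -24, 1], [0, 0, 0, 0, 1.5, -36, 1], [0, 0, 0, 0, 1.5, -44, 1], [0, 0, 0, 0, 1.5, -44, 1]])

```text
clock: 22.98
tcp_pos: [0.5465, -0.2709, 0.196]
orientation: [-2.233, -2.207, 0.005]
contact_force: [-0.8, -0.5, -2.8]
grip_width: 0.0237
gripper_force: 79.1
```

```bash
python3 - <<'E'
from held import *; st(); held(); down([548.5,-271,138],-.6)
E
```

```text
t 22.98 q [-0.02  0.44  0.51  1.78 -0.25  0.99  0.57] tcp [ 546.5 -270.9  196. ] 
x [ 0.012  1.    -0.001] y [ 1.    -0.012 -0.004] z [-0.004 -0.001 -1.   ] azx 89.3 azy -0.7 F [-0.8 -0.5 -2.8] w 23.7 gf 79.1
slope x,y deg [-0.6  0. ] z 187.1 at y -0.251 n 5323
x range [517.9 577.3] y max -239.4
need rotvec deg [ 0.1 -0.1  0.1] shift [  1.4   0.3 -59.3]
```

Call:
servo_tool(commands=[[0, 0, 0, 1, -1, -12, 1], [0, 0, 0, 1, -1, -24, 1], [0, 0, 0, 1, -1, -36, 1], [0, 0, 0, 1, -1, -48, 1], [0, 0, 0, 1, -1, -54, 1]])

```text
clock: 23.45
tcp_pos: [0.548, -0.2722, 0.1426]
orientation: [-2.234, -2.208, 0.004]
contact_force: [-0.6, 0.5, -2.8]
grip_width: 0.0235
gripper_force: 79.2
```

Call:
servo_tool(commands=[[0, 0, 0, 0, 0, -1, 1], [0, 0, 0, 0, 0, -1, 1], [0, 0, 0, 0, 0, -1, 1]])

```text
clock: 23.7
tcp_pos: [0.5493, -0.2731, 0.1444]
orientation: [2.233, 2.206, -0.002]
contact_force: [0.1, -0.8, -2.1]
grip_width: 0.0238
gripper_force: 79.2
```

Call:
servo_tool(commands=[[0, 0, 0, 0, 0, -1, 1], [0, 0, 0, 0, 0, -2, 1], [0, 0, 0, 0, 0, -2, 1]])

```text
clock: 23.95
tcp_pos: [0.5492, -0.2728, 0.1423]
orientation: [2.233, 2.206, -0.001]
contact_force: [-0.3, 0.6, -2.6]
grip_width: 0.0236
gripper_force: 79.2
```

Call:
servo_tool(commands=[[0, 0, 0, 0, 0, -1, 1], [0, 0, 0, 0, 0, -2, 1], [0, 0, 0, 0, 0, -2, 1]])

```text
clock: 24.2
tcp_pos: [0.549, -0.2727, 0.1399]
orientation: [2.233, 2.207, -0.002]
contact_force: [0.5, -0.3, -2.5]
grip_width: 0.0235
gripper_force: 79.2
```

Call:
servo_tool(commands=[[0, 0, 0, 0, 0, -1, 1], [0, 0, 0, 0, 0, -2, 1], [0, 0, 0, 0, 0, -2, 1]])

```text
clock: 24.45
tcp_pos: [0.5491, -0.2728, 0.138]
orientation: [2.233, 2.206, -0.002]
contact_force: [-0.8, 0.0, -3.8]
grip_width: 0.0237
gripper_force: 79.6
```

Call:
servo_tool(commands=[[0, 0, 0, 0, 0, -1, 1], [0, 0, 0, 0, 0, -1, 1], [0, 0, 0, 0, 0, -1, 1]])

```text
clock: 24.7
tcp_pos: [0.5491, -0.273, 0.138]
orientation: [2.233, 2.206, -0.001]
contact_force: [-2.7, 0.4, 4.8]
grip_width: 0.0238
gripper_force: 80.0
```

Contact with the floor. I'll release and lift.

Call:
servo_tool(commands=[[0, 0, 0, 0, 0, 0, 0.8], [0, 0, 0, 0, 0, 0, 0.5], [0, 0, 0, 0, 0, 0, 0.4], [0, 0, 0, 0, 0, 0, 0.4], [0, 0, 0, 0, 0, 0, 0.4]], force=30)

```text
clock: 25.12
tcp_pos: [0.5492, -0.2729, 0.1371]
orientation: [2.233, 2.206, -0.002]
contact_force: [0.0, -0.2, -0.0]
grip_width: 0.0512
gripper_force: 0.0
```

Call:
servo_tool(commands=[[0, 0, 0, 0, 0, 10, 0.4], [0, 0, 0, 0, 0, 30, 0.4], [0, 0, 0, 0, 0, 60, 0.4], [0, 0, 0, 0, 0, 95, 0.4], [0, 0, 0, 0, 0, 130, 0.4]])

```text
clock: 25.53
tcp_pos: [0.5485, -0.2728, 0.2689]
orientation: [2.234, 2.206, -0.003]
contact_force: [0.1, -0.3, 0.5]
grip_width: 0.0511
gripper_force: 0.0
```

```bash
python3 - <<'E'
from held import *; st()
p,P=look(.549,-.272,None,.024); look(.629,-.272,None,.024)
p2,d,i,T=cap('scene'); cv2.imwrite('pics/end.png',np.hstack([cv2.resize(p,(400,300)),cv2.resize(p2,(400,300))]))
E
```

```text
t 25.53 q [-0.05  0.37  0.54  1.7  -0.21  1.13  0.54] tcp [ 548.5 -272.8  268.9] 
x [ 0.013  1.    -0.002] y [ 1.    -0.013 -0.   ] z [-0.    -0.002 -1.   ] azx 89.3 azy -0.7 F [ 0.1 -0.3  0.5] w 51.1 gf 0.0
top 9565 rect c [ 549.  -271.3] size [ 98.6 100. ] ang 90.0 meanxy [ 542.5 -275.4] z 127.8
cap 1390 rect c [ 549.9 -272.3] size [25.5 24.8] ang 89.3 meanxy [ 549.7 -271.6] z 163.7
top 8796 rect c [ 628.8 -271.7] size [100.   98.9] ang 0.3 meanxy [ 634.6 -277. ] z 127.8
cap 1323 rect c [ 628.5 -273.8] size [24.8 25.8] ang 81.3 meanxy [ 628.1 -273.1] z 163.8
```

View pics/end.png

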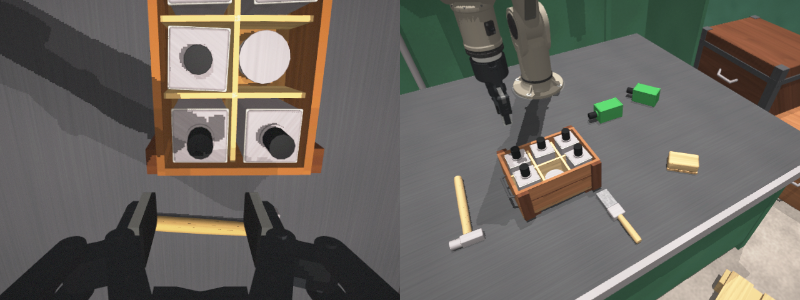

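Both tins stand in their cells: caps at (200,142) and (272,140) in the left panel, cap tops at 164 mm as they should be. Everything else is where it was.

```bash
python3 -c "
from bench import r
print(r.hand_in())"
```

```text
the job is handed in; nothing more can be done
None
```

Both spare tins stand upright, caps up, in the two empty cells: the fallen one, stood on the bench and let go first, then retaken by its cap, in cell3, and the standing one in cell0; handed in at about 26 s.

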